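Release a locked push-to-eject drive from its desk dock

TASK

The backup drive is locked in the wooden dock on the desk: slide the dock's brass lock tab all the way away from the drive, then press the drive down until it springs up, and let it come up by itself. Then lift the drive out and stand it upright in the wide, empty lane of the pen tray, setting it down rather than dropping it. Leave the other things on the desk where they are.

Things in the scene. Friction and masses are not known exactly. Their poses are not given: they have to be found in the camera images.
- dock: Dark wooden drive dock fixed to the desk, 160 (x) x 100 (y) x 80 mm high, with a flat dark steel deck on top, 80 mm above the desk. Origin: centre of its underside; x runs along its length. The drive's slot is centred at x = +20 mm, y = 0; the brass lock tab lies in front of the slot, toward -x.
- slot (a point): Centre of the slot's mouth in the dock's deck. A hidden catch holds the drive down against a spring (4 to 6 N). Pressed in by 5 mm or more (7 mm is the stop) the catch lets go, and once the press is taken away the spring lifts the drive 22 mm, where it stays. A shorter press leaves it caught; pulling does not free it.
- dock_lock (a joint): Lock tab, slides on the deck along the dock's -x (away from the drive). 0 = locked: its 6 mm thick tongue lies under the overhang of the drive's head, so the drive cannot be pressed. 0.014 m = fully open, at its stop; clear of the head from 0.010 m on. Starts at 0 to 0.003. Needs about 2 N, stays where it is left.
- lock_knob (a point): Centre of the top of the lock tab's knob, an upright brass block 20 (dock x) x 14 (dock y) x 16 mm high; its top is 102 mm above the desk, its foot 86 mm, on a tab 20 mm wide between rails 4.5 mm high on the deck. Moves with the tab; when locked it is 22 mm from the drive's head. Pinch it across the 14 mm, or push it.
- cartridge: The backup drive: loose plain aluminium block, about 0.12 kg. Body 60 (x) x 26 (y) x 57 mm high, on it a head 80 (x) x 26 (y) x 10 mm that overhangs the body by 10 mm at both ends; 67 mm high in all. Origin: centre of its underside; z up, x along its length (the dock's x while in the slot). Grasp across the 26 mm width.
- drive_top (a point): Centre of the top of the drive's head: the place to press. 97 mm above the desk when caught (head 7 mm clear of the deck), 119 mm when sprung up (the body is then still 28 mm deep in the slot). Its height tells whether the drive is out.
- pen_tray: Open walnut pen tray fixed to the desk, 128 (x) x 262 (y) x 25 mm high; origin: centre of its underside; floor 5 mm above the desk. Along its y run two lanes parted by a 14 mm high strip (top at 19 mm): the wide empty one from x = -58 to +10 mm, the narrow one from x = +14 to +58 mm holding a pen and a pencil. Both lanes run from y = -126 to +126 mm.
- wide_lane (a point): Middle of the floor of the tray's wide lane, 5 mm above the desk; axes as the tray's (lane 68 mm wide along x, 252 mm long along y).
- magnifier: Bystander: magnifying glass lying flat, 174 mm long.
- wax_seal: Bystander: wax seal with turned wooden handle standing upright, 25 mm across, 79 mm high; origin under its centre.
- eraser: Bystander: eraser, 44 x 20 x 12 mm.
Mind the look-alikes: they are no part of the job. There is more than one size of the cartridge; the job needs the smaller.

How it is judged:
By the outcome, as a careful person would: the job done as asked, in the order asked, and still so for the second after the job is handed in, with the robot touching nothing.
It also fails if it takes over 58 s, if anything falls off the work surface, if the arm or the gripper's body presses on something with over 40 N, if the wrist force passes 120 N, or if a joint passes its speed limit or range.

ROBOT

A 7-joint arm with a two-finger parallel gripper is mounted at the origin on the work surface; the furniture and walls round the work are solid. World frame = base frame: x ahead of the robot, y to its left, z up, the work surface at z = 0. Lengths are in m, angles in rad, forces in N, time in s.
With the tool pointing down it reaches from about 0.35 to 0.9 m from the base axis. Payload 19.9 kg.
Tool frame: the origin (TCP) lies midway between the tips of the shut fingers; the grasp point (between the pads) lies 19 mm behind it; z points along the fingers, y is the direction in which the jaws open and shut (so a half turn about z gives the same grasp; the last joint's range is limited). The gripper opens to 94 mm and grips with 3 to 60 N. Pads are 16 mm wide; open, the fingers measure 119 mm over their backs; the gripper's body (75 mm by 177 mm) begins 78 mm behind the grasp point.
Start: joints at [-1.2, 0.417, -0.01, 1.614, 0.005, 1.111, -0.053], TCP at [0.251, 0.572, 0.185] pointing down, gripper open.
Joint ranges: [-2.81, 2.81], [-0.39, 2.02], [-1.27, 1.25], [0.06, 2.57], [-1.19, 4.33], [0.19, 2], [-2.82, 2.82]. Speed limits (rad/s): [1.89, 1.89, 2.39, 2.39, 3.01, 3.01, 3.01].

INTERFACE

Orientations are given as a unit quaternion [w, x, y, z].
In Python, from workcell import bot, viewer gives the robot as it stands. The module is installed in compiled form; this text tells all that it offers.
- The arm moves only by the shell command python3 -m jog 'ROWS' [FORCE]. ROWS is JSON, a list of rows, each a list of 7 numbers: the shift along the tool's x, y, z in m, then the turn, a rotation vector about the tool's x, y, z in degrees, then the closure in counts, from 0 (fully open) to 255 (shut). A call has exactly 8 rows; each row shifts and turns the commanded pose from where the row before left it, along the tool's axes as they then stand; what a row does not reach is not made up. A row lasts 1/8 s, in which the tool goes at most 62.5 mm and 10.7 degrees, less where a joint would pass 70% of its speed; a pose out of reach is approached as far as the arm can. A call with a gripper value outside its range is refused whole. The fingers move at their own pace and stop on an object; FORCE is the grip in N (left out, the last holds). Time passes only in rows, so rows that do not move let the fingers close, or fill a call up. It gives the time, the measured TCP pose, the force and the opening at its end, in the units of the state.
- bot.get_state(): the state, without advancing time (a new reading comes with each control period).
- viewer.grab_frame(name): name is "scene" or "top"; returns the picture (400x640x3 uint8, red, green, blue); there is no depth.
- viewer.camera_model(name): a dict with "vertical_fov" (degrees; the focal length in pixels is half the picture's height over the tangent of half this angle, whatever the lens; pixels are square), "cx", "cy" (the principal point, pixels), "T" (4x4, takes a point from camera to world coordinates). Camera axes: x right, y down, z forward; pixel columns grow to the right and rows downward; lengths in m; the calibration is good to about 2 mm. A picture is of the moment at which its call begins. camera_model takes no time and is no camera call.
- bot.close_job(): hands the job in, once; it reports no verdict.
Trained networks look in the newest picture that a camera, given by its name, has taken for a name from the list of things; names that differ only in an ending like _2 or _b are one class to them, and where a whole thing is asked for, a point or a joint stands for the part that bears it (a point fixed in the world has none). Each returns a list of dicts, best first, with "score" (0 to 1); they miss things now and then, are a little off and sometimes report something else, mostly with a low value. They report only what shows in the picture. A call takes as long as a camera call. They do not tell look-alikes from the thing itself.
- viewer.recognise(thing, camera): "location" ([column, row] in pixels, amid what is visible of it).
- viewer.masks_of(thing, camera): "mask" (400x640 bool, what is visible of it) and "location" ([column, row] in pixels, amid what is visible of it).
The state is a dict: "time_s": time; "q": joint angles; "joint_velocities": joint speeds; "joint_efforts": joint torques, N m; "tool_pos": TCP position; "tool_rot": TCP orientation; "wrist_force": force on the tool from outside, world axes, zero at the start; "torque": the same for the moment, N m; "grip_width": finger opening in m.
Only numpy, scipy, OpenCV 4.12 (cv2) and the standard library are available. Lean on these libraries where they do the work, as an engineer would, in place of code of your own. Each camera call takes 0.05 s, during which the arm holds its last target.

## Working session

There is one attempt and no reset: what is moved stays moved. The work goes in short steps, Python scripts to look and compute and a shell command to move; the robot and the scene stay as the last step left them, time stands still between calls to the robot, and variables do not carry over. Pictures are saved under pics/ and viewed, and the job is handed in when it is done.

```bash
mkdir -p pics; python3 - <<'E'
from workcell import bot, viewer
import cv2
for n in("scene","top"):
    im=viewer.grab_frame(n); cv2.imwrite(f"pics/{n}0.png",im[:,:,::-1])
    m=viewer.camera_model(n); print(n,m["vertical_fov"],m["cx"],m["cy"],m["T"])
    for t in ("dock","cartridge","lock_knob","drive_top","pen_tray","magnifier","wax_seal","eraser"):
        print(t,[(round(d["score"],2),[int(v) for v in d["location"]]) for d in viewer.recognise(t,n)])
s=bot.get_state();print(s)
E
```

```text
scene 47.33507036949391 325.43792759943614 192.067297448417 [[ 0.54894445 -0.52262421  0.65232195 -0.2347772 ]
 [-0.83582621 -0.35011224  0.42286638 -0.511996  ]
 [ 0.00738569 -0.77735793 -0.62901518  0.84794386]
 [ 0.          0.          0.          1.        ]]
dock [(0.88, [276, 205])]
cartridge [(0.72, [186, 201]), (0.69, [283, 185])]
lock_knob [(0.53, [329, 180])]
drive_top [(0.8, [280, 185]), (0.79, [186, 200])]
pen_tray [(0.93, [399, 250])]
magnifier [(0.75, [330, 179])]
wax_seal [(0.58, [332, 229])]
eraser [(0.43, [364, 206])]
top 51.242161923821996 313.9053627368942 194.00212790786557 [[-0.02844869 -0.99500511  0.09568437  0.42345449]
 [-0.9995036   0.02701925 -0.01620203  0.01248197]
 [ 0.01353578 -0.0960978  -0.99527986  1.19433253]
 [ 0.          0.          0.          1.        ]]
dock [(0.97, [277, 216])]
cartridge [(0.8, [193, 269]), (0.6, [269, 201])]
lock_knob [(0.5, [275, 224])]
drive_top [(0.76, [267, 200]), (0.66, [198, 270])]
pen_tray [(0.77, [395, 186])]
magnifier [(0.93, [281, 142])]
wax_seal [(0.58, [332, 211])]
eraser [(0.51, [333, 159])]
{'time_s': 0.9, 'q': array([-1.19953625,  0.41740457, -0.01028696,  1.61359684,  0.00467903,
        1.11070994, -0.05300689]), 'joint_velocities': array([-0.00023862, -0.00142857,  0.000236  , -0.0003557 ,  0.00038875,
        0.00026531, -0.00065995]), 'joint_efforts': array([-1.81850396e-04, -8.51013422e+01,  6.37468994e-01, -4.26311946e+01,
       -4.88942466e-02,  1.32264022e-02,  2.10077758e-05]), 'tool_pos': array([0.25070224, 0.57248754, 0.18452362]), 'tool_rot': array([ 3.68922416e-06,  2.04930370e-01,  9.78776553e-01, -4.85234563e-05]), 'wrist_force': array([-0.12281844, -0.34644444, -0.16598238]), 'torque': array([-0.0008285 ,  0.02647743, -0.00835194]), 'grip_width': 0.09361848216443988}
```

View pics/scene0.png

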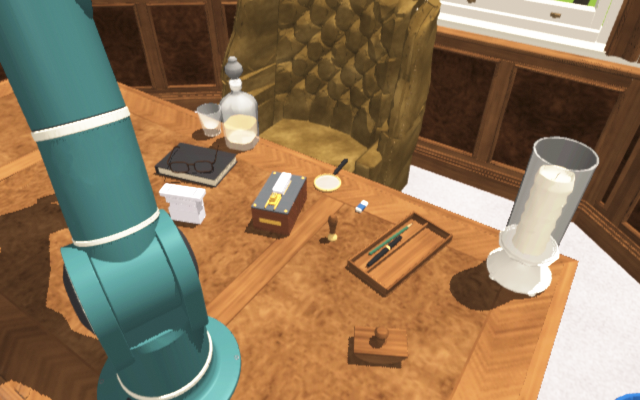

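View pics/top0.png

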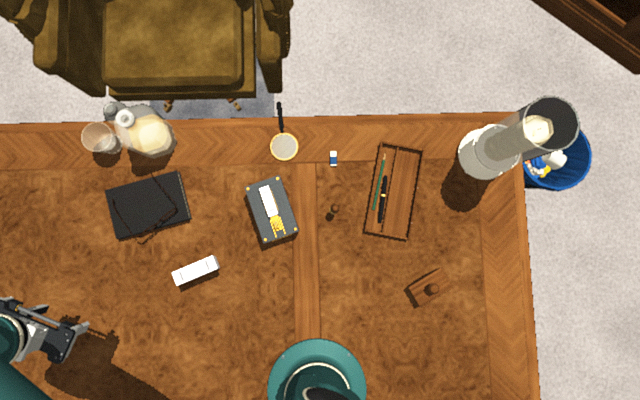

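```bash
python3 - <<'E'
import cv2
a=cv2.imread("pics/scene0.png");b=cv2.imread("pics/top0.png")
cv2.imwrite("pics/c1.png",cv2.resize(a[140:270,140:370],None,fx=3.4,fy=3.4,interpolation=cv2.INTER_CUBIC))
cv2.imwrite("pics/c2.png",cv2.resize(b[120:300,160:360],None,fx=3.3,fy=3.3,interpolation=cv2.INTER_CUBIC))
E
```

```text
(no output)
```

View pics/c1.png

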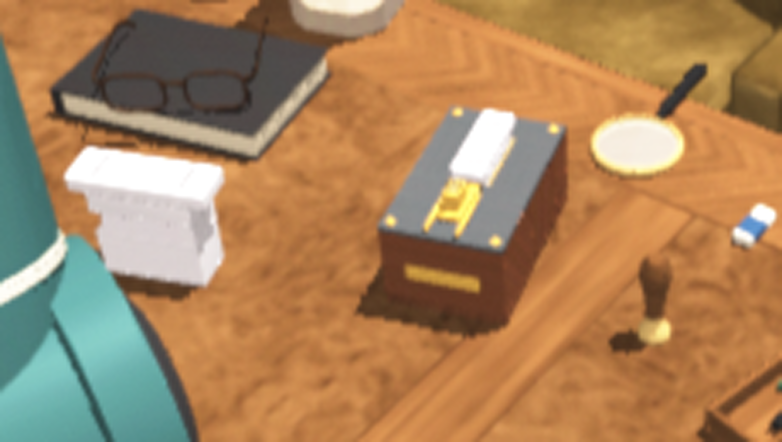

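View pics/c2.png

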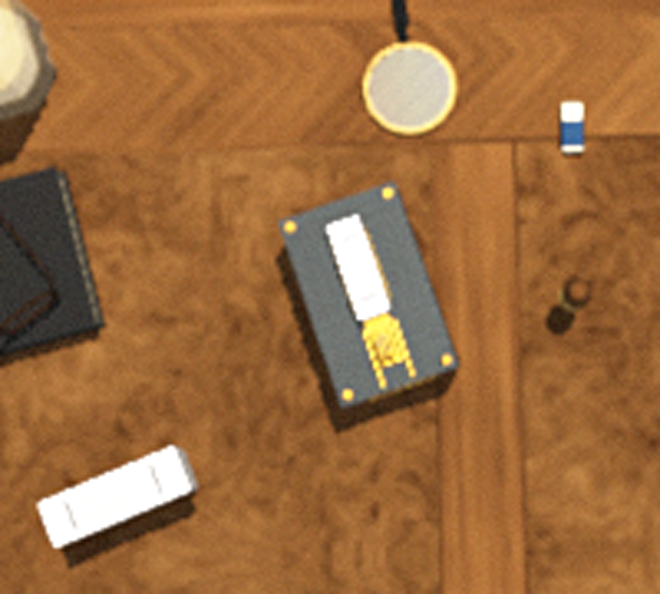

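Candidates for the drive:
- The drive in the dock at top (269,201), scene (282,185).
- A loose, larger look-alike at top (195,270), scene (186,201).

The one in the dock is the job's drive. The tab side faces the robot. Next I'll fit the dock and tray poses from masks.

```bash
cat > h.py <<'E'
import numpy as np, cv2
from scipy.optimize import minimize, least_squares
from workcell import bot, viewer
def proj(n,P):
    m=viewer.camera_model(n);T=np.array(m["T"]);f=200/np.tan(np.radians(m["vertical_fov"]/2))
    c=(np.atleast_2d(P)-T[:3,3])@T[:3,:3]
    return np.c_[m["cx"]+f*c[:,0]/c[:,2],m["cy"]+f*c[:,1]/c[:,2]]
def ray(n,px,z):
    m=viewer.camera_model(n);T=np.array(m["T"]);f=200/np.tan(np.radians(m["vertical_fov"]/2))
    d=T[:3,:3]@np.array([(px[0]-m["cx"])/f,(px[1]-m["cy"])/f,1]);o=T[:3,3]
    return o+d*(z-o[2])/d[2]
def pose(p,L): # local->world planar
    c,s=np.cos(p[2]),np.sin(p[2]);L=np.atleast_2d(L)
    return np.c_[p[0]+c*L[:,0]-s*L[:,1],p[1]+s*L[:,0]+c*L[:,1],L[:,2]]
def box(x0,x1,y0,y1,z0,z1): return np.array([[x,y,z] for x in(x0,x1) for y in(y0,y1) for z in(z0,z1)])
S=4
def sil(n,parts):
    im=np.zeros((400*S,640*S),np.uint8)
    for P in parts:
        h=cv2.convexHull(((proj(n,P)+.5)*S).astype(np.float32)).astype(np.int32)
        cv2.fillConvexPoly(im,h,1)
    return cv2.resize(im.astype(np.float32),(640,400),interpolation=cv2.INTER_AREA)
def fit(masks,parts,p0):
    def cost(p):
        q=[p[0],p[1],p[2]/5]
        return sum(np.abs(sil(n,[pose(q,L) for L in parts])-m).sum()/m.sum() for n,m in masks.items())
    x0=np.array([p0[0],p0[1],p0[2]*5]);
    for st in(.02,.006):
        r=minimize(cost,x0,method="Nelder-Mead",options=dict(initial_simplex=np.vstack([x0]+[x0+st*e for e in np.eye(3)]*1),xatol=1e-4,fatol=1e-5));x0=r.x
    return np.array([x0[0],x0[1],x0[2]/5]),r.fun
E
python3 - <<'E'
from h import *
ov={}
for n in("scene","top"):
    im=viewer.grab_frame(n)[:,:,::-1].copy()
    for i,t in enumerate(("dock","cartridge","lock_knob","pen_tray")):
        r=viewer.masks_of(t,n)
        for j,d in enumerate(r[:2]):
            np.save(f"m_{n}_{t}_{j}.npy",d["mask"]); ys,xs=np.where(d["mask"])
            print(n,t,j,d["score"],d["mask"].sum(),xs.min(),xs.max(),ys.min(),ys.max())
            im[d["mask"]]=im[d["mask"]]//2+np.array([(128,0,0),(0,0,128),(0,128,0),(128,128,0)][i],np.uint8)
    ov[n]=im
cv2.imwrite("pics/ov.png",np.vstack([cv2.resize(ov["scene"][130:300,140:460],None,fx=1.75,fy=1.75),cv2.resize(ov["top"][130:300,140:460],None,fx=1.75,fy=1.75)]))
E
```

```text
scene dock 0 0.76 2346 252 307 173 234
scene cartridge 0 0.9 1345 159 205 184 224
scene cartridge 1 0.63 246 273 290 173 194
scene lock_knob 0 0.62 96 269 279 193 205
scene pen_tray 0 0.59 4432 347 451 213 295
top dock 0 0.79 1883 245 298 176 242
top cartridge 0 0.6 665 172 218 256 284
top cartridge 1 0.58 257 260 275 187 215
top lock_knob 0 0.7 94 271 280 216 230
top pen_tray 0 0.85 4281 363 423 142 239
```

View pics/ov.png

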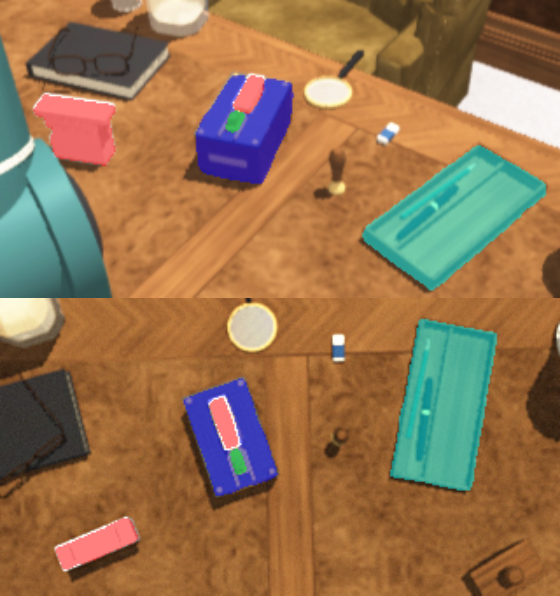

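```bash
python3 - <<'E'
from h import *
L=lambda n,t,j:np.load(f"m_{n}_{t}_{j}.npy")
NS=("scene","top")
md={n:(L(n,"dock",0)|L(n,"cartridge",1)|L(n,"lock_knob",0)).astype(np.float32) for n in NS}
parts=[box(-.08,.08,-.05,.05,0,.08),box(-.02,.06,-.013,.013,.087,.097)]
p0=[*ray("top",(271,208),.08)[:2],.35]
for k in (NS,("top",),("scene",)):
    p,c=fit({n:md[n] for n in k},parts,p0);print("dock",k,p[:2].round(4),np.degrees(p[2]).round(2),round(c,4))
    if k==NS: D=p
mt={n:L(n,"pen_tray",0).astype(np.float32) for n in NS}
p0=[*ray("top",(393,191),.025)[:2],np.radians(83)]
for k in (NS,("top",),("scene",)):
    p,c=fit({n:mt[n] for n in k},[box(-.064,.064,-.131,.131,0,.025)],p0);print("tray",k,p[:2].round(4),np.degrees(p[2]).round(2),round(c,4))
    if k==NS: Tt=p
mc={n:L(n,"cartridge",1).astype(np.float32) for n in NS}
pc,c=fit(mc,[box(-.04,.04,-.013,.013,.087,.097)],[*pose(D,[.02,0,0])[0,:2],D[2]]);print("drive fit",pc,c,"from dock",pose(D,[.02,0,.097]))
for n in NS:
    ys,xs=np.where(L(n,"lock_knob",0)); print("knob",ray(n,(xs.mean(),ys.mean()),.097))
print("knob locked expected", pose(D,[-.052,0,.1]))
np.save("D.npy",D);np.save("T.npy",Tt)
for n in NS:
  for t in("wax_seal",):
    d=viewer.recognise(t,n)[0]["location"];print(t,ray(n,d,.04))
s=bot.get_state();print(s["tool_pos"],s["tool_rot"])
E
```

```text
dock ('scene', 'top') [0.4942 0.1094] 20.07 0.1592
dock ('top',) [0.4937 0.1094] 20.13 0.0952
dock ('scene',) [0.4981 0.1102] 19.95 0.0492
tray ('scene', 'top') [ 0.5408 -0.2344] 77.26 0.067
tray ('top',) [ 0.5406 -0.2336] 77.15 0.0187
tray ('scene',) [ 0.5429 -0.2351] 82.51 0.1037
drive fit [0.5146492  0.11516418 0.351559  ] 0.451939195394516 from dock [[0.51295415 0.11629193 0.097     ]]
knob [0.44716082 0.08772039 0.097     ]
knob [0.45471506 0.09731223 0.097     ]
knob locked expected [[0.44532566 0.09158591 0.1       ]]
wax_seal [ 0.49709496 -0.06116976  0.04      ]Traceback (most recent call last):
  File "<stdin>", line 23, in <module>
IndexError: list index out of range
```

```bash
cat >> h.py <<'E'
def overlay(D,Tt,fn,off=0.,crop=None):
    out=[]
    for n in("scene","top"):
        im=viewer.grab_frame(n)[:,:,::-1].copy();im=cv2.resize(im,None,fx=4,fy=4,interpolation=cv2.INTER_CUBIC)
        def poly(P,c):
            q=((proj(n,P)+.5)*4).astype(np.int32);cv2.polylines(im,[q],True,c,1)
        r=lambda p,x0,x1,y0,y1,z:pose(p,[[x0,y0,z],[x1,y0,z],[x1,y1,z],[x0,y1,z]])
        poly(r(D,-.08,.08,-.05,.05,.08),(0,255,0));poly(r(D,-.08,.08,-.05,.05,0),(0,255,0))
        poly(r(D,-.02,.06,-.013,.013,.097),(0,0,255));poly(r(D,-.062-off,-.042-off,-.007,.007,.102),(255,0,255))
        poly(r(Tt,-.064,.064,-.131,.131,.025),(0,255,0));poly(r(Tt,-.058,.010,-.126,.126,.005),(0,255,255))
        out.append(im)
    a,b=out
    cv2.imwrite(fn+"d.png",np.hstack([a[660:960,960:1260],b[680:980,960:1220]]))
    cv2.imwrite(fn+"t.png",cv2.resize(np.hstack([a[820:1200,1360:1840],b[540:980,1420:1720][:380]]),None,fx=1,fy=1))
E
python3 - <<'E'
from h import *
overlay(np.load("D.npy"),np.load("T.npy"),"pics/o1")
E
```

```text
(no output)
```

View pics/o1d.png

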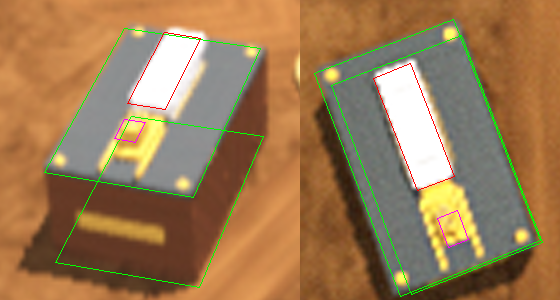

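View pics/o1t.png

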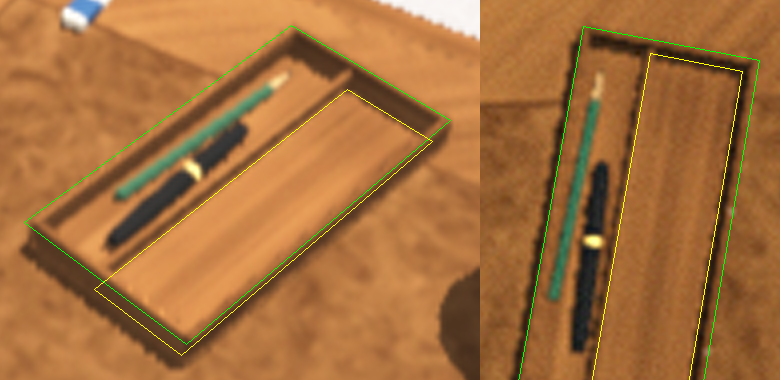

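```bash
python3 - <<'E'
import cv2,numpy as np
def crop(f,x0,x1,y0,y1,k,o):
    a=cv2.imread(f)[y0:y1,x0:x1];a=cv2.resize(a,None,fx=k,fy=k,interpolation=cv2.INTER_CUBIC)
    for x in range((x0+9)//10*10,x1,10):
        cv2.line(a,((x-x0)*k,0),((x-x0)*k,6),(255,255,0),1);cv2.putText(a,str(x),((x-x0)*k,16),0,.35,(255,255,0),1)
    for y in range((y0+9)//10*10,y1,10):
        cv2.line(a,(0,(y-y0)*k),(6,(y-y0)*k),(255,255,0),1);cv2.putText(a,str(y),(8,(y-y0)*k+4),0,.35,(255,255,0),1)
    cv2.imwrite(o,a)
crop("pics/scene0.png",245,315,165,240,8,"pics/z1.png")
crop("pics/top0.png",240,305,172,250,7,"pics/z2.png")
crop("pics/scene0.png",340,460,208,300,6,"pics/z3.png")
crop("pics/top0.png",355,430,138,245,5,"pics/z4.png")
E
```

```text
(no output)
```

View pics/z1.png

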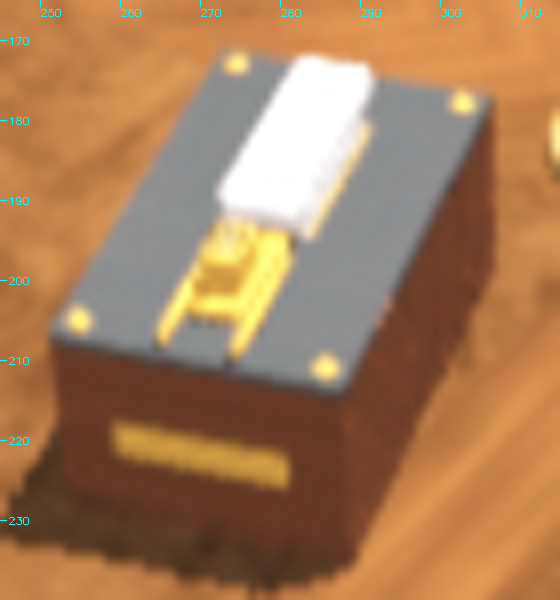

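View pics/z2.png

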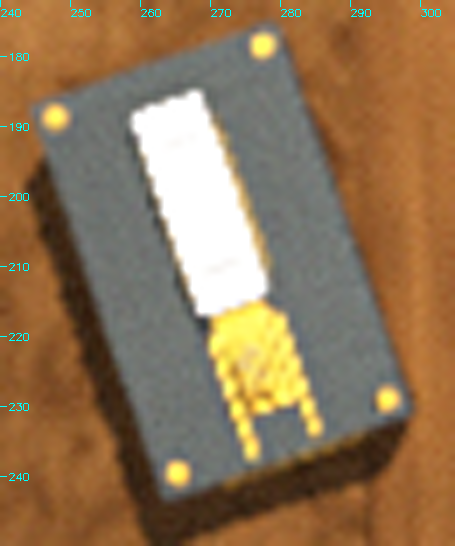

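View pics/z3.png

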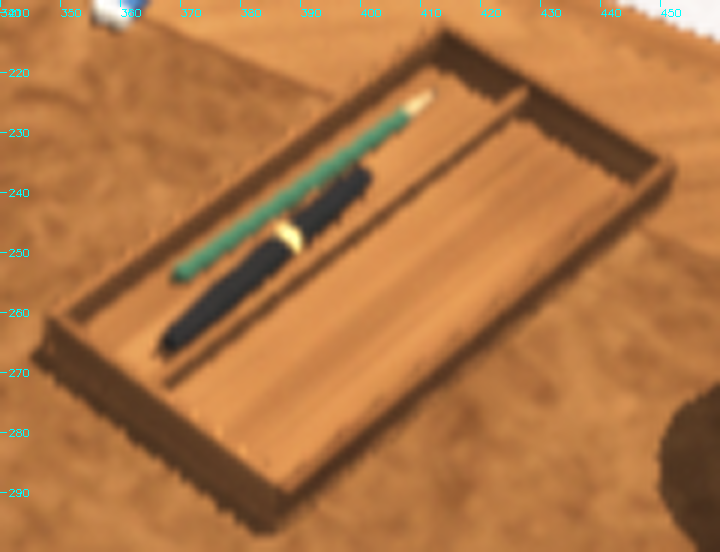

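View pics/z4.png

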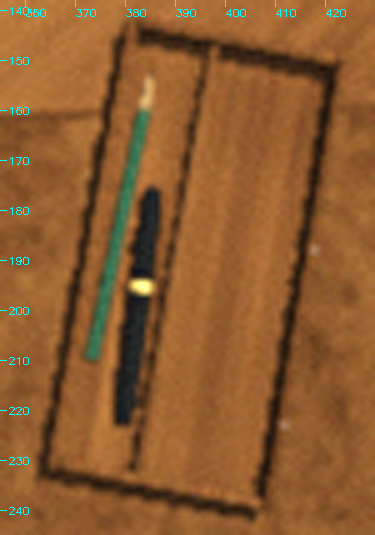

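```bash
cat > fitk.py <<'E'
from h import *
dl=[[.08,.05,.08],[.08,-.05,.08],[-.08,-.05,.08],[-.08,.05,.08]]
# tray: local x->world +y(img left in top); local y -> world -x
tl=[[.064,-.131,.025],[-.064,-.131,.025],[-.064,.131,.025],[.064,.131,.025]] # far-left, far-right, near-right, near-left
obs={("scene","d"):[(271.6,171.9),(306.9,177.1),(288.1,214),(251.3,206.9)],
("top","d"):[(245.4,187),(279.3,175.6),(298.6,230.6),(263.1,243.1)],
("scene","t"):[(414.2,213),(452.2,236),(387.2,289.7),(348,261.7)],
("top","t"):[(379.4,143.4),(422.8,150.4),(406.8,241.4),(363.4,232)]}
def projk(n,P,k,dt=0,dr=np.zeros(3)):
    m=viewer.camera_model(n);T=np.array(m["T"]);f=200/np.tan(np.radians(m["vertical_fov"]/2))
    c=(np.atleast_2d(P)-T[:3,3]-dt)@T[:3,:3];c=c@cv2.Rodrigues(np.array(dr,float))[0]
    x=c[:,:2]/c[:,2:];x=x*(1+k*(x**2).sum(1))[:,None]
    return x*f+[m["cx"],m["cy"]]
def res(v,mode):
    D,T=v[:3],v[3:6];k={"scene":v[6],"top":v[7]} if mode&1 else {"scene":0,"top":0}
    dts={"scene":v[8:11]/100,"top":v[11:14]/100} if mode&2 else {"scene":0,"top":0}
    drs={"scene":v[14:17]/100,"top":v[17:20]/100} if mode&4 else {"scene":np.zeros(3),"top":np.zeros(3)}
    r=[]
    for (n,o),px in obs.items():
        P=pose(D,dl) if o=="d" else pose(T,tl)
        r.append((projk(n,P,k[n],dts[n],drs[n])-(np.array(px)-.5)).ravel())
    r=r+[v[8:14]*100/100/.2, v[14:20]/.3]
    return np.concatenate(r)
if __name__=="__main__":
  v0=np.r_[np.load("D.npy"),np.load("T.npy"),np.zeros(14)]
  for mode in(0,1,2,4,7):
    s=least_squares(res,v0,args=(mode,));r=s.fun
    print(mode,"cost",s.cost.round(2),s.x[:6].round(4),"k",s.x[6:8].round(3),"dt",s.x[8:14].round(2),"dr",s.x[14:].round(2))
    if mode in(0,1):
        print(r[:32].reshape(4,4,2).round(1).tolist())
E
python3 fitk.py
```

```text
0 cost 17.06 [ 0.4957  0.1095  0.314   0.5401 -0.2336  1.3482] k [0. 0.] dt [0. 0. 0. 0. 0. 0.] dr [0. 0. 0. 0. 0. 0.]
[[[0.9, -0.3], [-0.6, 0.3], [-0.6, 0.2], [-0.7, 0.2]], [[-1.1, -0.2], [0.3, -1.1], [0.7, 0.1], [0.6, 0.3]], [[-1.8, -1.6], [-0.1, -0.8], [-0.9, 1.3], [-2.3, -1.1]], [[1.2, -1.6], [1.8, 0.0], [2.2, -0.4], [0.6, 0.1]]]
1 cost 10.67 [ 0.4955  0.1101  0.314   0.5399 -0.2366  1.3448] k [-0.097 -0.355] dt [0. 0. 0. 0. 0. 0.] dr [0. 0. 0. 0. 0. 0.]
[[[0.8, -0.3], [-0.8, 0.3], [-0.8, 0.1], [-0.7, 0.2]], [[-0.6, -0.0], [0.2, -1.0], [0.6, 0.0], [0.9, -0.2]], [[-0.9, -1.2], [0.0, -0.5], [-0.4, 1.3], [-1.4, -0.9]], [[1.4, -0.8], [-0.2, 1.5], [0.9, -1.4], [1.1, -0.3]]]
2 cost 12.16 [ 0.4956  0.1094  0.3134  0.5401 -0.2335  1.3478] k [-7.631 -2.55 ] dt [-0.05  0.17  0.01  0.05 -0.17  0.18] dr [0. 0. 0. 0. 0. 0.]
4 cost 11.77 [ 0.4961  0.1083  0.3139  0.5409 -0.2344  1.3483] k [ 7.291 11.504] dt [-0. -0.  0. -0. -0. -0.] dr [ 0.04 -0.06 -0.04  0.12  0.25 -0.06]
7 cost 7.67 [ 0.4953  0.1094  0.3137  0.5399 -0.237   1.3446] k [-0.157 -0.286] dt [-0.01  0.05 -0.03  0.01 -0.05  0.06] dr [ 0.03 -0.06 -0.05  0.04  0.14 -0.02]
```

Deck corners fit dock ≈ (0.4955, 0.1095), yaw ≈ 18°, tab end toward the robot. Tray ≈ (0.540, -0.236), yaw ≈ 77°. I'll turn the tool first, then move over the knob.

```bash
cat >> h.py <<'E'
from scipy.spatial.transform import Rotation as R
DOCK=np.array([.4955,.1098,np.radians(18)]); TRAY=np.array([.540,-.2355,np.radians(77.1)])
def go(pos,jawyaw):
    s=bot.get_state();q=s["tool_rot"];r=R.from_quat([q[1],q[2],q[3],q[0]]).as_matrix()
    yw=np.degrees(np.arctan2(r[1,1],r[0,1]));d=(jawyaw-yw+90)%180-90
    a=np.radians(yw+d);y=np.array([np.cos(a),np.sin(a),0]);z=np.array([0,0,-1.]);x=np.cross(y,z)
    dp=np.array(pos)-s["tool_pos"]
    print("t",s["time_s"],"pos",s["tool_pos"].round(4),"jawyaw",yw.round(2),"tilt",r[:,2].round(4),"F",s["wrist_force"].round(1),"w",round(s["grip_width"],4))
    print("turn about tool z deg",-d.round(2),"then shift tool(mm)",(np.array([dp@x,dp@y,dp@z])*1000).round(1))
E
python3 - <<'E'
from h import *
go([*pose(DOCK,[-.053,0,0])[0,:2],.16],108)
E
python3 -m jog '[[0,0,0,0,0,-10.4,0],[0,0,0,0,0,-10.4,0],[0,0,0,0,0,-10.4,0],[0,0,0,0,0,-10.4,0],[0,0,0,0,0,0,100],[0,0,0,0,0,0,100],[0,0,0,0,0,0,100],[0,0,0,0,0,0,100]]' 15
python3 - <<'E'
from h import *
go([*pose(DOCK,[-.053,0,0])[0,:2],.16],108)
E
```

```text
t 1.6 pos [0.2507 0.5725 0.1845] jawyaw 66.35 tilt [ 0.e+00 -1.e-04 -1.e+00] F [ 1.1 -0.3 -0.3] w 0.094
turn about tool z deg -41.65 then shift tool(mm) [ -36.8 -515.7   24.5]
time_s: 2.6
tool_pos: [0.2506, 0.5725, 0.1845]
tool_rot: [0.0, -0.155, 0.988, -0.0]
wrist_force: [-0.2, 0.2, 0.3]
grip_width: 0.0584
t 2.6 pos [0.2506 0.5725 0.1845] jawyaw 107.89 tilt [ 1.e-04 -1.e-04 -1.e+00] F [-0.2  0.2  0.3] w 0.0584
turn about tool z deg -0.11 then shift tool(mm) [ -36.9 -515.8   24.5]
```

```bash
python3 -m jog '[[-0.003,-0.04,0,0,0,0,100],[-0.003,-0.04,0,0,0,0,100],[-0.003,-0.04,0,0,0,0,100],[-0.003,-0.04,0,0,0,0,100],[-0.003,-0.04,0,0,0,0,100],[-0.003,-0.04,0,0,0,0,100],[-0.003,-0.04,0,0,0,0,100],[-0.003,-0.04,0,0,0,0,100]]'
python3 -m jog '[[-0.003,-0.04,0,0,0,0,100],[-0.003,-0.04,0,0,0,0,100],[-0.003,-0.04,0,0,0,0,100],[-0.003,-0.04,0,0,0,0,100],[-0.001,-0.036,0.005,0,0,0,100],[0,0,0.01,0,0,0,100],[0,0,0,0,0,0,100],[0,0,0,0,0,0,100]]'
python3 - <<'E'
from h import *
go([*pose(DOCK,[-.053,0,0])[0,:2],.12],108)
for n in("scene","top"):
    im=viewer.grab_frame(n);cv2.imwrite(f"pics/{n}1.png",im[:,:,::-1])
    print(n,proj(n,bot.get_state()["tool_pos"]))
a=cv2.imread("pics/scene1.png");b=cv2.imread("pics/top1.png")
cv2.imwrite("pics/p1.png",np.hstack([cv2.resize(a[130:250,220:340],None,fx=3.3,fy=3.3,interpolation=2),cv2.resize(b[150:270,220:340],None,fx=3.3,fy=3.3,interpolation=2)]))
E
```

```text
time_s: 3.6
tool_pos: [0.3726, 0.2743, 0.1848]
tool_rot: [0.0, -0.156, 0.988, 0.0]
wrist_force: [-0.1, -0.3, -0.3]
grip_width: 0.0571
time_s: 4.6
tool_pos: [0.4447, 0.094, 0.1697]
tool_rot: [-0.0, -0.157, 0.988, 0.0]
wrist_force: [1.2, -0.5, -0.3]
grip_width: 0.0569
t 4.6 pos [0.4447 0.094  0.1697] jawyaw 108.03 tilt [-0.e+00  1.e-04 -1.e+00] F [ 1.2 -0.5 -0.3] w 0.0569
turn about tool z deg 0.03 then shift tool(mm) [-0.2 -0.7 49.7]
scene [[269.37265638 175.7848773 ]]
top [[274.77719282 226.41731956]]
```

View pics/p1.png

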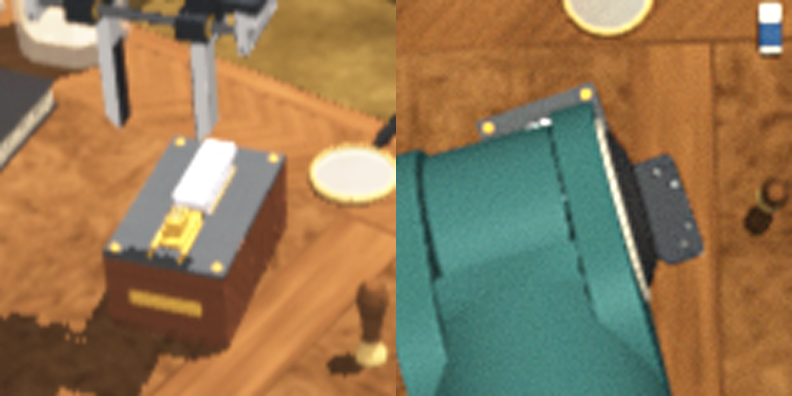

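Scene crop shows the tips straddling the line over the knob, at px ≈ (269,170). With the jaws open the tips sit a little above the TCP, so they'll drop as they close. Descending to z = 0.090 to pinch.

```bash
python3 -m jog '[[0,-0.0007,0.02,0,0,0,100],[0,0,0.02,0,0,0,100],[0,0,0.015,0,0,0,100],[0,0,0.01,0,0,0,100],[0,0,0.008,0,0,0,100],[0,0,0.007,0,0,0,100],[0,0,0,0,0,0,100],[0,0,0,0,0,0,100]]'
python3 - <<'E'
from h import *
go([*pose(DOCK,[-.053,0,0])[0,:2],.090],108)
im=viewer.grab_frame("scene");cv2.imwrite("pics/p2.png",cv2.resize(im[130:250,220:340,::-1],None,fx=5,fy=5,interpolation=2))
E
```

```text
time_s: 5.7
tool_pos: [0.4454, 0.0924, 0.0898]
tool_rot: [0.0, -0.156, 0.988, -0.0]
wrist_force: [0.3, 1.0, -0.4]
grip_width: 0.057
t 5.7 pos [0.4454 0.0924 0.0898] jawyaw 107.95 tilt [ 4.e-04  0.e+00 -1.e+00] F [ 0.3  1.  -0.4] w 0.057
turn about tool z deg -0.05 then shift tool(mm) [-0.1  1.1 -0.2]
```

View pics/p2.png

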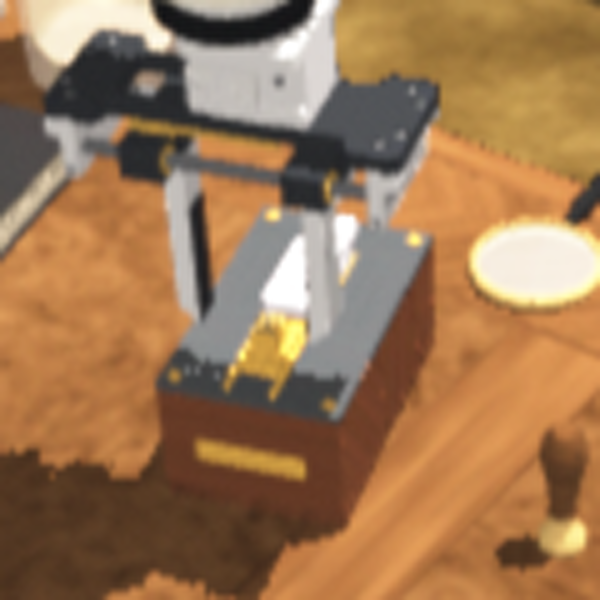

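```bash
python3 -m jog '[[0,0,0,0,0,0,255],[0,0,0,0,0,0,255],[0,0,0,0,0,0,255],[0,0,0,0,0,0,255],[0,0,0,0,0,0,255],[0,0,0,0,0,0,255],[0,0,0,0,0,0,255],[0,0,0,0,0,0,255]]' 12
python3 - <<'E'
from h import *
go([*pose(DOCK,[-.053,0,0])[0,:2],.090],108)
im=viewer.grab_frame("scene");cv2.imwrite("pics/p3.png",cv2.resize(im[150:230,240:320,::-1],None,fx=7,fy=7,interpolation=2))
E
```

```text
time_s: 6.75
tool_pos: [0.4451, 0.0923, 0.0896]
tool_rot: [-0.0, -0.156, 0.988, -0.0]
wrist_force: [0.1, -0.7, 0.3]
grip_width: 0.0001
t 6.75 pos [0.4451 0.0923 0.0896] jawyaw 107.95 tilt [-0.e+00 -1.e-04 -1.e+00] F [ 0.1 -0.7  0.3] w 0.0001
turn about tool z deg -0.05 then shift tool(mm) [-0.3  1.1 -0.4]
```

View pics/p3.png

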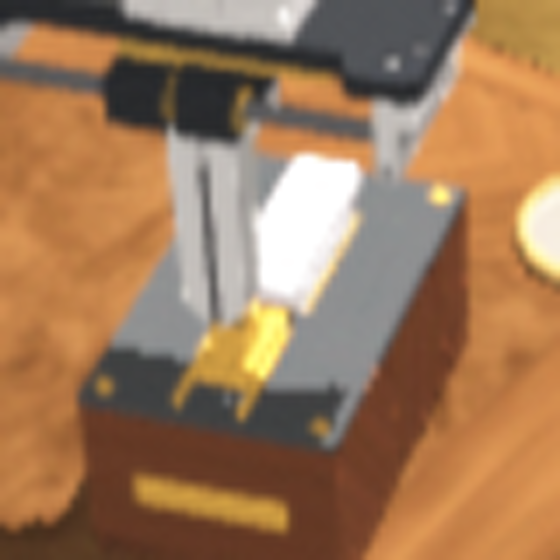

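```bash
python3 - <<'E'
from h import *
t=bot.get_state()["tool_pos"]
print(proj("scene",t), proj("scene",t+[0,0,.02]),[proj("scene",pose(DOCK,[-.052,0,.102])),proj("scene",pose(DOCK,[-.052,0,.086]))])
im=cv2.imread("pics/scene0.png");im2=viewer.grab_frame("scene")[:,:,::-1]
o=np.hstack([cv2.resize(i[175:225,245:300],None,fx=7,fy=7,interpolation=cv2.INTER_NEAREST) for i in(im,im2)])
cv2.imwrite("pics/p4.png",o)
E
```

```text
[[272.10492982 200.8415649 ]] [[271.58620931 194.83906881]] [array([[271.56886974, 196.74127641]]), array([[271.98278678, 201.51307212]])]
```

View pics/p4.png

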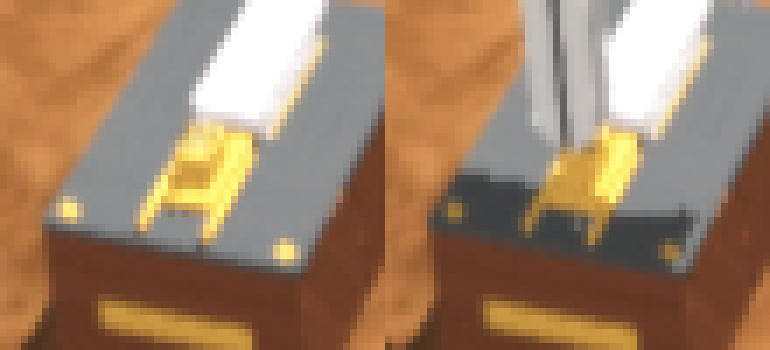

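```bash
python3 - <<'E'
from h import *
t=np.array([.2507,.5725,.1845]);y=np.array([.401,.916,0])*.047
for z in(0,.017): print([proj("top",t+s*y+[0,0,z]).round(1).tolist() for s in(-1,0,1)])
b=cv2.imread("pics/top0.png")[285:385,0:110];b=cv2.resize(b,None,fx=6,fy=6,interpolation=2)
cv2.imwrite("pics/p5.png",b)
E
```

```text
[[[90.1, 322.6]], [[71.9, 315.0]], [[53.6, 307.3]]]
[[[86.3, 324.1]], [[67.7, 316.4]], [[49.1, 308.6]]]
```

View pics/p5.png

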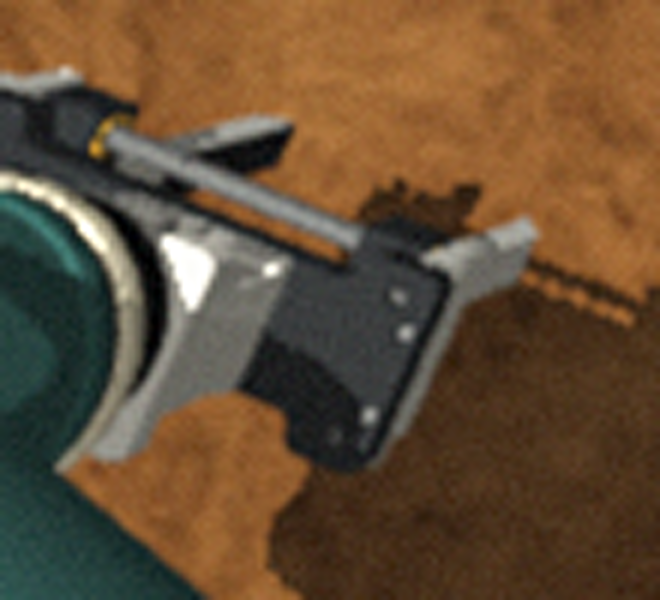

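The jaws shut empty. In both cameras the visible tips sit about 15 mm above the reported TCP point: scene tip at (270.7,195.7) against a predicted (272.1,200.8). So the tips are probably above the knob. I'll reopen, go 8 mm lower (still above the deck either way) and close gently as a test.

```bash
python3 -m jog '[[0,0,0,0,0,0,100],[0,0,0,0,0,0,100],[0,0,0,0,0,0,100],[0,0,0.002,0,0,0,100],[0,0,0.002,0,0,0,100],[0,0,0.002,0,0,0,100],[0,0,0.002,0,0,0,100],[0,0,0,0,0,0,100]]'
python3 -m jog '[[0,0,0,0,0,0,255],[0,0,0,0,0,0,255],[0,0,0,0,0,0,255],[0,0,0,0,0,0,255],[0,0,0,0,0,0,255],[0,0,0,0,0,0,255],[0,0,0,0,0,0,255],[0,0,0,0,0,0,255]]' 10
python3 - <<'E'
from h import *
go([*pose(DOCK,[-.053,0,0])[0,:2],.090],108)
im=viewer.grab_frame("scene");cv2.imwrite("pics/p6.png",cv2.resize(im[150:230,240:320,::-1],None,fx=7,fy=7,interpolation=2))
E
```

```text
time_s: 7.85
tool_pos: [0.4451, 0.0923, 0.0814]
tool_rot: [-0.0, -0.156, 0.988, -0.0]
wrist_force: [-0.2, 0.1, 0.1]
grip_width: 0.0574
time_s: 8.85
tool_pos: [0.4451, 0.0923, 0.0816]
tool_rot: [-0.0, -0.156, 0.988, -0.0]
wrist_force: [0.4, -0.1, -0.2]
grip_width: 0.0007
t 8.85 pos [0.4451 0.0923 0.0816] jawyaw 107.95 tilt [-0.e+00 -1.e-04 -1.e+00] F [ 0.4 -0.1 -0.2] w 0.0007
turn about tool z deg -0.05 then shift tool(mm) [-0.3  1.  -8.4]
```

View pics/p6.png

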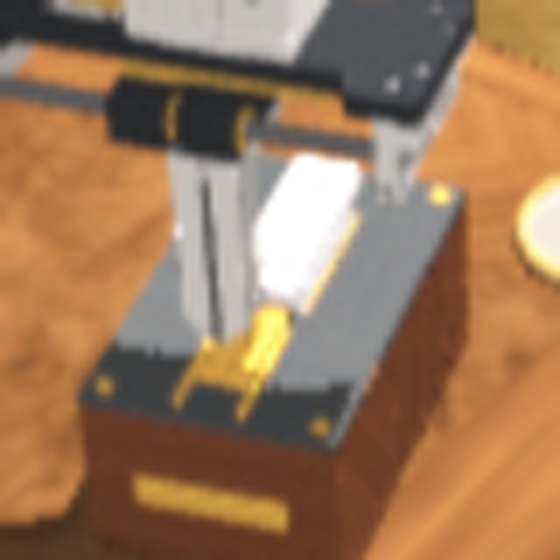

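```bash
python3 - <<'E'
from h import *
from fitk import obs,dl
f=lambda v:(proj("scene",pose(v,dl))-(np.array(obs[("scene","d")])-.5)).ravel()
s=least_squares(f,DOCK);print("scene-only dock",s.x.round(4),s.fun.round(1))
f=lambda v:(proj("top",pose(v,dl))-(np.array(obs[("top","d")])-.5)).ravel()
s2=least_squares(f,DOCK);print("top-only dock",s2.x.round(4),s2.fun.round(1))
inv=lambda p,w:np.array([[np.cos(p[2]),np.sin(p[2])],[-np.sin(p[2]),np.cos(p[2])]])@(np.array(w[:2])-p[:2])
for z in(.082,.09,.097,.102,.107):
    w=ray("scene",(270.2,198.4),z);print(z,w.round(4),inv(s.x,w).round(4))
im=cv2.imread("pics/scene0.png")[185:215,255:295];cv2.imwrite("pics/p7.png",cv2.resize(im,None,fx=18,fy=18,interpolation=cv2.INTER_NEAREST))
E
```

```text
scene-only dock [0.4964 0.1093 0.3277] [ 0.7 -0.3 -0.7  0.   0.1 -0.  -0.1  0.4]
top-only dock [0.4951 0.1098 0.3025] [-0.9 -0.3  0.5 -0.8  0.3  0.6  0.1  0.4]
0.082 [0.457  0.1087 0.082 ] [-0.0376  0.0121]
0.09 [0.4497 0.1022 0.09  ] [-0.0465  0.0083]
0.097 [0.4434 0.0965 0.097 ] [-0.0543  0.005 ]
0.102 [0.4389 0.0925 0.102 ] [-0.0599  0.0026]
0.107 [0.4344 0.0884 0.107 ] [-0.0655  0.0002]
```

View pics/p7.png

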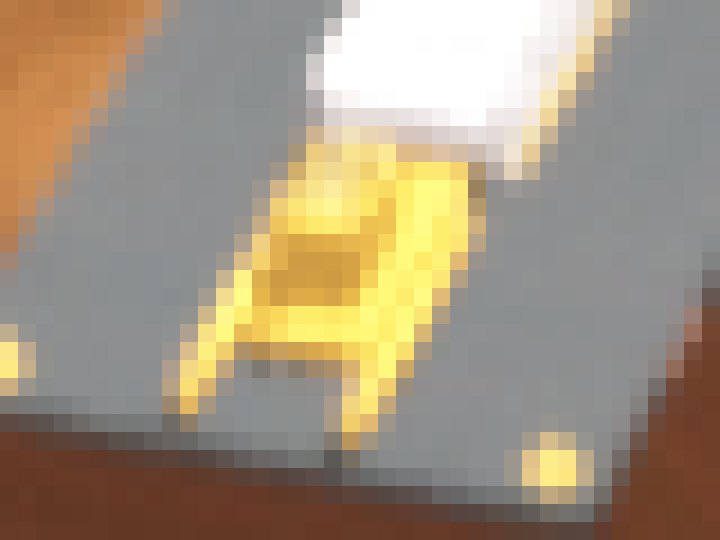

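Again no contact at w≈0, so the tips are really above the knob top (≥ 0.102). The zoom puts the knob top at scene (273,195.5), about 3 mm nearer the drive than I assumed. Opening, going another 9 mm down with a small shift, and watching the force.

```bash
python3 -m jog '[[0,0,-0.003,0,0,0,100],[0,0,0,0,0,0,100],[-0.003,-0.002,0,0,0,0,100],[0,0,0.004,0,0,0,100],[0,0,0.004,0,0,0,100],[0,0,0.002,0,0,0,100],[0,0,0.002,0,0,0,100],[0,0,0,0,0,0,100]]'
python3 -m jog '[[0,0,0,0,0,0,255],[0,0,0,0,0,0,255],[0,0,0,0,0,0,255],[0,0,0,0,0,0,255],[0,0,0,0,0,0,255],[0,0,0,0,0,0,255],[0,0,0,0,0,0,255],[0,0,0,0,0,0,255]]' 10
python3 - <<'E'
from h import *
go([*pose(DOCK,[-.053,0,0])[0,:2],.090],108)
im=viewer.grab_frame("scene");cv2.imwrite("pics/p8.png",cv2.resize(im[150:230,240:320,::-1],None,fx=7,fy=7,interpolation=2))
E
```

```text
time_s: 9.9
tool_pos: [0.4485, 0.0913, 0.0724]
tool_rot: [-0.0, -0.156, 0.988, -0.0]
wrist_force: [0.9, -0.6, -0.2]
grip_width: 0.0574
time_s: 10.9
tool_pos: [0.4481, 0.093, 0.0726]
tool_rot: [-0.0, -0.157, 0.988, 0.001]
wrist_force: [-3.8, 11.6, 2.6]
grip_width: 0.014
t 10.9 pos [0.4481 0.093  0.0726] jawyaw 108.03 tilt [-7.0e-04  1.5e-03 -1.0e+00] F [-3.8 11.6  2.6] w 0.014
turn about tool z deg 0.03 then shift tool(mm) [  2.7   1.3 -17.4]
```

View pics/p8.png

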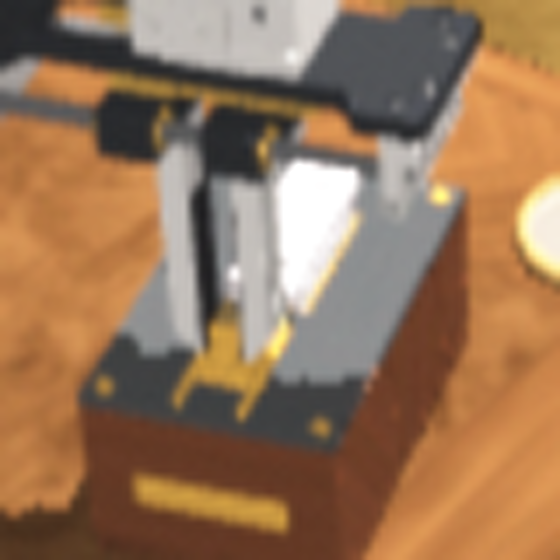

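Knob pinched (w = 14.0 mm). Re-centring 1.5 mm, then sliding along tool +x (dock −x).

```bash
python3 -m jog '[[0,0.0015,0,0,0,0,255],[0.002,0,0,0,0,0,255],[0.002,0,0,0,0,0,255],[0.002,0,0,0,0,0,255],[0.002,0,0,0,0,0,255],[0.002,0,0,0,0,0,255],[0.002,0,0,0,0,0,255],[0,0,0,0,0,0,255]]' 15
python3 -m jog '[[0.001,0,0,0,0,0,255],[0.001,0,0,0,0,0,255],[0.001,0,0,0,0,0,255],[0.001,0,0,0,0,0,255],[0,0,0,0,0,0,255],[0,0,0,0,0,0,255],[0,0,0,0,0,0,255],[0,0,0,0,0,0,255]]'
python3 - <<'E'
from h import *
go([.4481,.093,.0726],108)
im=viewer.grab_frame("scene");cv2.imwrite("pics/p9.png",cv2.resize(im[150:230,240:320,::-1],None,fx=7,fy=7,interpolation=2))
E
```

```text
time_s: 11.95
tool_pos: [0.4367, 0.0894, 0.0726]
tool_rot: [0.0, -0.156, 0.988, 0.0]
wrist_force: [0.6, 5.2, -1.9]
grip_width: 0.0138
time_s: 12.95
tool_pos: [0.4353, 0.089, 0.0731]
tool_rot: [0.003, -0.156, 0.988, 0.0]
wrist_force: [15.4, 10.1, -13.1]
grip_width: 0.014
t 12.95 pos [0.4353 0.089  0.0731] jawyaw 107.97 tilt [ 0.005   0.0016 -1.    ] F [ 15.4  10.1 -13.1] w 0.014
turn about tool z deg -0.03 then shift tool(mm) [-13.4  -0.1   0.5]
```

View pics/p9.png

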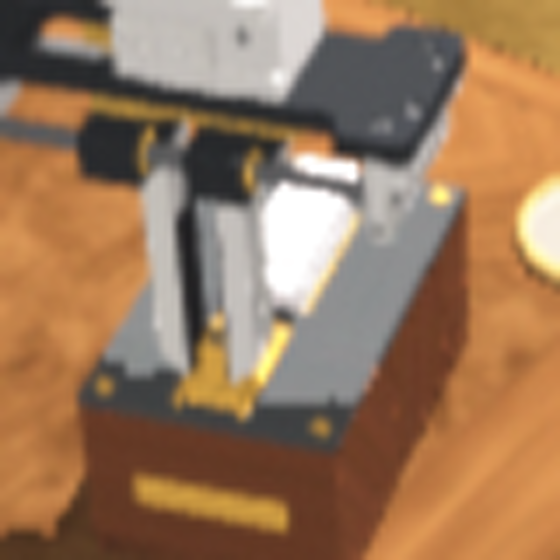

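The tab moved 13.4 mm and hit its stop (15 N resisting), and a gap now shows between the tab and the head. Releasing, lifting, shutting the fingers and moving over the drive's top.

```bash
python3 -m jog '[[-0.002,0,0,0,0,0,100],[0,0,0,0,0,0,100],[0,0,0,0,0,0,100],[0,0,-0.02,0,0,0,100],[0,0,-0.02,0,0,0,100],[0,0,-0.015,0,0,0,100],[0,0,0,0,0,0,255],[0,0,0,0,0,0,255]]'
python3 - <<'E'
from h import *
go([*pose(DOCK,[.02,0,0])[0,:2],.100],108)
im=viewer.grab_frame("scene");cv2.imwrite("pics/p10.png",cv2.resize(im[150:230,240:320,::-1],None,fx=7,fy=7,interpolation=2))
E
```

```text
time_s: 14.0
tool_pos: [0.4345, 0.0884, 0.127]
tool_rot: [-0.0, -0.156, 0.988, -0.0]
wrist_force: [-0.5, -0.5, 0.8]
grip_width: 0.0406
t 14.0 pos [0.4345 0.0884 0.127 ] jawyaw 107.95 tilt [-7.e-04 -3.e-04 -1.e+00] F [-0.5 -0.5  0.8] w 0.0406
turn about tool z deg -0.05 then shift tool(mm) [-84.6   1.5  27. ]
```

View pics/p10.png

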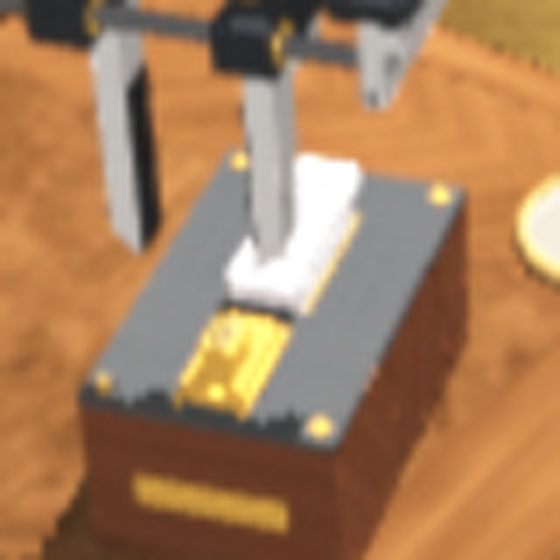

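```bash
python3 -m jog '[[-0.03,0.0015,0,0,0,0,255],[-0.03,0,0,0,0,0,255],[-0.0245,0,0,0,0,0,255],[0,0,0.015,0,0,0,255],[0,0,0.015,0,0,0,255],[0,0,0.007,0,0,0,255],[0,0,0,0,0,0,255],[0,0,0,0,0,0,255]]'
python3 - <<'E'
from h import *
go([*pose(DOCK,[.02,0,0])[0,:2],.085],108)
im=viewer.grab_frame("scene");cv2.imwrite("pics/p11.png",cv2.resize(im[140:220,240:320,::-1],None,fx=7,fy=7,interpolation=2))
E
```

```text
time_s: 15.05
tool_pos: [0.5149, 0.1159, 0.091]
tool_rot: [0.0, -0.156, 0.988, 0.0]
wrist_force: [0.4, -0.2, 0.4]
grip_width: 0.0006
t 15.05 pos [0.5149 0.1159 0.091 ] jawyaw 107.95 tilt [ 6.e-04  1.e-04 -1.e+00] F [ 0.4 -0.2  0.4] w 0.0006
turn about tool z deg -0.05 then shift tool(mm) [0.3 0.2 6. ]
```

View pics/p11.png

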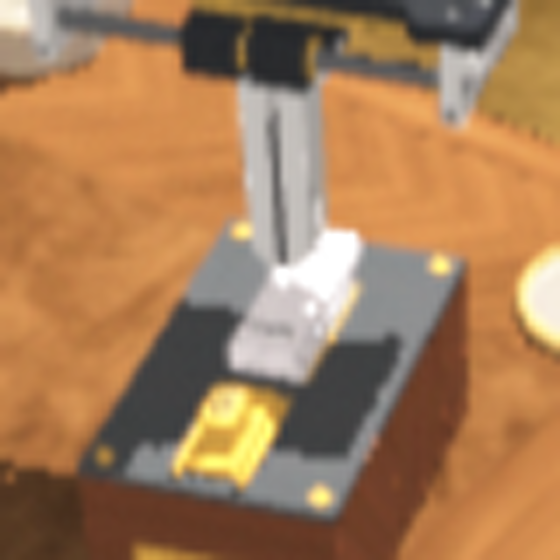

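```bash
python3 -m jog '[[0,0,0.002,0,0,0,255],[0,0,0.002,0,0,0,255],[0,0,0.002,0,0,0,255],[0,0,0.002,0,0,0,255],[0,0,0.002,0,0,0,255],[0,0,0.001,0,0,0,255],[0,0,0.001,0,0,0,255],[0,0,0.001,0,0,0,255]]' 10
python3 -m jog '[[0,0,0.001,0,0,0,255],[0,0,0.001,0,0,0,255],[0,0,0.001,0,0,0,255],[0,0,0,0,0,0,255],[0,0,0,0,0,0,255],[0,0,0,0,0,0,255],[0,0,0,0,0,0,255],[0,0,0,0,0,0,255]]'
```

```text
time_s: 16.1
tool_pos: [0.5148, 0.1159, 0.0775]
tool_rot: [0.0, -0.156, 0.988, -0.0]
wrist_force: [-0.1, 0.5, 0.1]
grip_width: 0.0
time_s: 17.1
tool_pos: [0.5148, 0.116, 0.0746]
tool_rot: [0.0, -0.156, 0.988, -0.0]
wrist_force: [-0.1, -0.2, 3.8]
grip_width: 0.0006
```

Contact: 3.8 N at TCP z ≈ 0.0746. Pressing on toward the stop.

```bash
python3 -m jog '[[0,0,0.001,0,0,0,255],[0,0,0.001,0,0,0,255],[0,0,0.001,0,0,0,255],[0,0,0.001,0,0,0,255],[0,0,0.001,0,0,0,255],[0,0,0,0,0,0,255],[0,0,0,0,0,0,255],[0,0,0,0,0,0,255]]'
python3 -m jog '[[0,0,0.001,0,0,0,255],[0,0,0.001,0,0,0,255],[0,0,0,0,0,0,255],[0,0,0,0,0,0,255],[0,0,0,0,0,0,255],[0,0,0,0,0,0,255],[0,0,0,0,0,0,255],[0,0,0,0,0,0,255]]'
```

```text
time_s: 18.1
tool_pos: [0.5147, 0.1159, 0.0695]
tool_rot: [-0.0, -0.156, 0.988, -0.0]
wrist_force: [-1.7, 0.3, 4.2]
grip_width: 0.0003
time_s: 19.1
tool_pos: [0.5149, 0.1159, 0.0691]
tool_rot: [0.0, -0.156, 0.988, 0.0]
wrist_force: [-13.4, -3.5, 38.5]
grip_width: 0.0005
```

The stop is reached (38 N at z = 0.0691). Retracting now so the drive can rise by itself.

```bash
python3 -m jog '[[0,0,-0.01,0,0,0,255],[0,0,-0.025,0,0,0,255],[0,0,-0.025,0,0,0,255],[0,0,-0.02,0,0,0,255],[0,0,0,0,0,0,120],[0,0,0,0,0,0,120],[0,0,0,0,0,0,120],[0,0,0,0,0,0,120]]'
python3 - <<'E'
from h import *
go([*pose(DOCK,[.02,0,0])[0,:2],.085],108)
im=viewer.grab_frame("scene");cv2.imwrite("pics/p12.png",cv2.resize(im[140:220,240:320,::-1],None,fx=7,fy=7,interpolation=2))
E
```

```text
time_s: 20.1
tool_pos: [0.5145, 0.1159, 0.147]
tool_rot: [-0.0, -0.156, 0.988, -0.0]
wrist_force: [-0.3, 0.1, 0.1]
grip_width: 0.037
t 20.1 pos [0.5145 0.1159 0.147 ] jawyaw 107.95 tilt [-9.e-04 -4.e-04 -1.e+00] F [-0.3  0.1  0.1] w 0.037
turn about tool z deg -0.05 then shift tool(mm) [-0.   0.1 62. ]
```

View pics/p12.png

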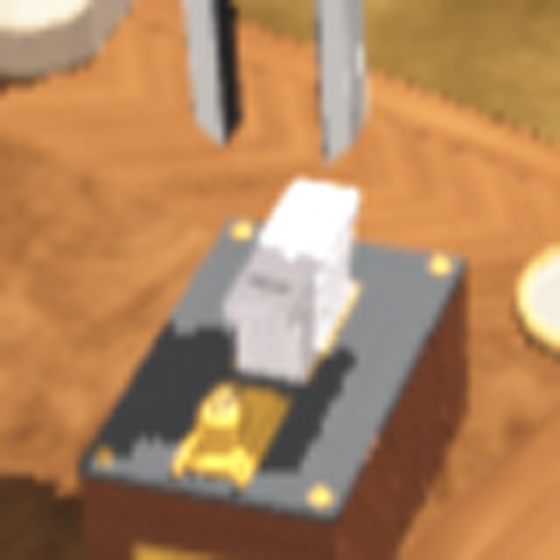

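The drive has risen by itself: its top is now clearly proud of the deck, with the body visible under the head. Descending with open jaws to grasp it.

```bash
python3 -m jog '[[0,0,0,0,0,0,105],[0,0,0,0,0,0,105],[0,0,0.02,0,0,0,105],[0,0,0.02,0,0,0,105],[0,0,0.02,0,0,0,105],[0,0,0.012,0,0,0,105],[0,0,0.006,0,0,0,105],[0,0,0,0,0,0,105]]'
python3 -m jog '[[0,0,0,0,0,0,255],[0,0,0,0,0,0,255],[0,0,0,0,0,0,255],[0,0,0,0,0,0,255],[0,0,0,0,0,0,255],[0,0,0,0,0,0,255],[0,0,0,0,0,0,255],[0,0,0,0,0,0,255]]' 20
python3 - <<'E'
from h import *
go([*pose(DOCK,[.02,0,0])[0,:2],.085],108)
im=viewer.grab_frame("scene");cv2.imwrite("pics/p13.png",cv2.resize(im[140:220,240:320,::-1],None,fx=7,fy=7,interpolation=2))
E
```

```text
time_s: 21.15
tool_pos: [0.5148, 0.1159, 0.0696]
tool_rot: [-0.0, -0.156, 0.988, -0.0]
wrist_force: [-1.0, 0.1, -0.5]
grip_width: 0.0555
time_s: 22.15
tool_pos: [0.5148, 0.1159, 0.0696]
tool_rot: [0.0, -0.156, 0.988, -0.0]
wrist_force: [1.2, -0.8, 0.8]
grip_width: 0.026
t 22.15 pos [0.5148 0.1159 0.0696] jawyaw 107.95 tilt [ 1.e-04 -1.e-04 -1.e+00] F [ 1.2 -0.8  0.8] w 0.026
turn about tool z deg -0.05 then shift tool(mm) [  0.3   0.1 -15.4]
```

View pics/p13.png

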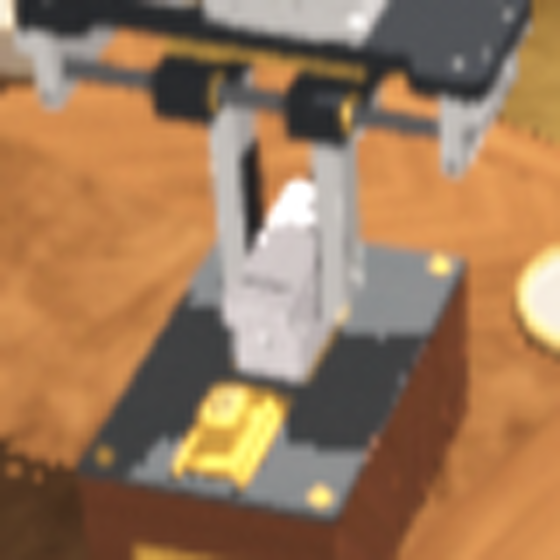

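```bash
python3 -m jog '[[0,0,0,0,0,0,255],[0,0,-0.005,0,0,0,255],[0,0,-0.01,0,0,0,255],[0,0,-0.01,0,0,0,255],[0,0,-0.015,0,0,0,255],[0,0,-0.015,0,0,0,255],[0,0,-0.015,0,0,0,255],[0,0,0,0,0,0,255]]' 30
python3 - <<'E'
from h import *
go([*pose(TRAY,[-.024,0,0])[0,:2],.14],77.1)
im=viewer.grab_frame("scene");cv2.imwrite("pics/p14.png",cv2.resize(im[110:220,230:340,::-1],None,fx=5,fy=5,interpolation=2))
E
```

```text
time_s: 23.2
tool_pos: [0.5154, 0.1161, 0.1409]
tool_rot: [0.001, -0.156, 0.988, 0.0]
wrist_force: [-1.3, -0.2, -2.2]
grip_width: 0.0258
t 23.2 pos [0.5154 0.1161 0.1409] jawyaw 107.95 tilt [ 2.e-03  6.e-04 -1.e+00] F [-1.3 -0.2 -2.2] w 0.0258
turn about tool z deg 30.85 then shift tool(mm) [-102.5 -361.3    0.9]
```

View pics/p14.png

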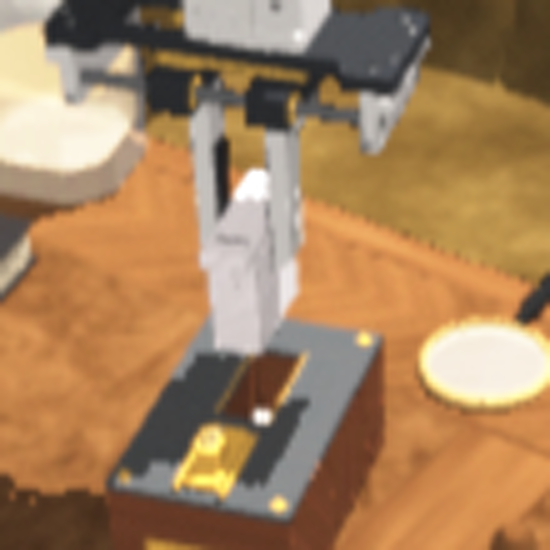

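```bash
python3 -m jog '[[0,0,0,0,0,7.7,255],[0,0,0,0,0,7.7,255],[0,0,0,0,0,7.7,255],[0,0,0,0,0,7.7,255],[-0.01,-0.035,0,0,0,0,255],[-0.01,-0.035,0,0,0,0,255],[-0.01,-0.035,0,0,0,0,255],[-0.01,-0.035,0,0,0,0,255]]'
python3 -m jog '[[-0.01,-0.035,0,0,0,0,255],[-0.01,-0.035,0,0,0,0,255],[-0.01,-0.035,0,0,0,0,255],[-0.01,-0.035,0,0,0,0,255],[-0.01,-0.035,0,0,0,0,255],[-0.008,-0.03,0,0,0,0,255],[-0.004,-0.016,0,0,0,0,255],[0,0,0,0,0,0,255]]'
python3 - <<'E'
from h import *
go([*pose(TRAY,[-.024,0,0])[0,:2],.09],77.1)
for n in("scene","top"):
    im=viewer.grab_frame(n);cv2.imwrite(f"pics/{n}2.png",im[:,:,::-1])
a=cv2.imread("pics/scene2.png");b=cv2.imread("pics/top2.png")
cv2.imwrite("pics/p15.png",np.hstack([cv2.resize(a[170:310,320:470],None,fx=3.5,fy=3.5,interpolation=2),cv2.resize(b[120:260,350:430],None,fx=3.5,fy=3.5,interpolation=2)]))
E
```

```text
time_s: 24.25
tool_pos: [0.5222, -0.0306, 0.139]
tool_rot: [-0.0, 0.112, 0.994, -0.0]
wrist_force: [0.3, 1.1, -1.5]
grip_width: 0.0259
time_s: 25.25
tool_pos: [0.5335, -0.2591, 0.1391]
tool_rot: [-0.0, 0.113, 0.994, -0.0]
wrist_force: [0.4, 1.4, -1.6]
grip_width: 0.0257
t 25.25 pos [ 0.5335 -0.2591  0.1391] jawyaw 77.08 tilt [-9.e-04 -0.e+00 -1.e+00] F [ 0.4  1.4 -1.6] w 0.0257
turn about tool z deg -0.02 then shift tool(mm) [-1.1  0.5 49.1]
```

View pics/p15.png

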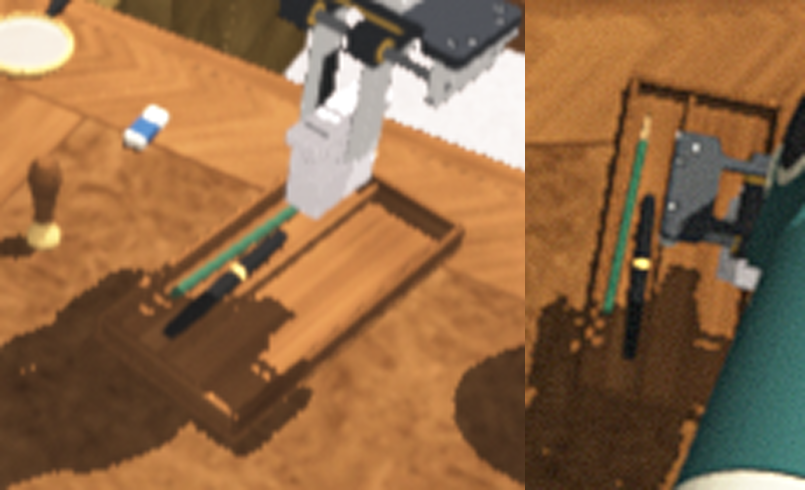

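```bash
python3 -m jog '[[-0.001,0,0.02,0,0,0,255],[0,0,0.02,0,0,0,255],[0,0,0.02,0,0,0,255],[0,0,0.015,0,0,0,255],[0,0,0.012,0,0,0,255],[0,0,0.008,0,0,0,255],[0,0,0,0,0,0,255],[0,0,0,0,0,0,255]]'
python3 - <<'E'
from h import *
go([*pose(TRAY,[-.024,0,0])[0,:2],.0226],77.1)
a=viewer.grab_frame("scene")[:,:,::-1]
t=bot.get_state()["tool_pos"]
print("pred bottom px",proj("scene",[*t[:2],t[2]-.0176]))
cv2.imwrite("pics/p16.png",cv2.resize(a[190:310,340:460],None,fx=5,fy=5,interpolation=2))
E
```

```text
time_s: 26.35
tool_pos: [0.5352, -0.2591, 0.045]
tool_rot: [0.0, 0.112, 0.994, -0.0]
wrist_force: [-0.3, 0.2, -1.8]
grip_width: 0.0254
t 26.35 pos [ 0.5352 -0.2591  0.045 ] jawyaw 77.15 tilt [ 6.e-04 -3.e-04 -1.e+00] F [-0.3  0.2 -1.8] w 0.0254
turn about tool z deg 0.05 then shift tool(mm) [ 0.5  0.1 22.4]
pred bottom px [[408.67079317 251.61415683]]
```

View pics/p16.png

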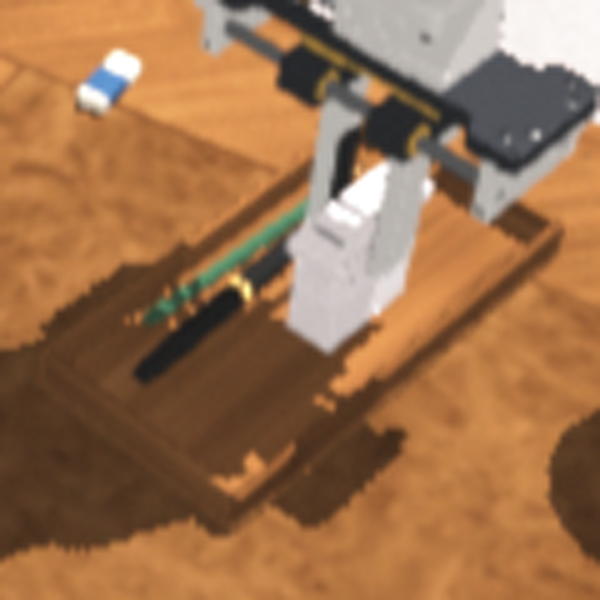

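The drive hangs upright over the wide lane with its near foot at scene ≈ (402–406, 255–260), clear of the strip and wall. Lowering the last 22 mm slowly.

```bash
python3 -m jog '[[0,0,0.006,0,0,0,255],[0,0,0.005,0,0,0,255],[0,0,0.004,0,0,0,255],[0,0,0.003,0,0,0,255],[0,0,0.001,0,0,0,255],[0,0,0.001,0,0,0,255],[0,0,0,0,0,0,255],[0,0,0,0,0,0,255]]'
python3 -m jog '[[0,0,0.001,0,0,0,255],[0,0,0.001,0,0,0,255],[0,0,0,0,0,0,255],[0,0,0,0,0,0,255],[0,0,0,0,0,0,255],[0,0,0,0,0,0,255],[0,0,0,0,0,0,255],[0,0,0,0,0,0,255]]'
```

```text
time_s: 27.4
tool_pos: [0.535, -0.259, 0.0247]
tool_rot: [0.0, 0.112, 0.994, -0.0]
wrist_force: [-0.7, -1.0, -2.2]
grip_width: 0.0257
time_s: 28.4
tool_pos: [0.5349, -0.2592, 0.0229]
tool_rot: [0.0, 0.112, 0.994, -0.0]
wrist_force: [-1.8, -0.5, 5.4]
grip_width: 0.0257
```

Floor contact at z = 0.0229, as predicted (force swung from −2 to +5 N). Checking the picture, then releasing.

```bash
python3 -m jog '[[0,0,-0.0005,0,0,0,255],[0,0,0,0,0,0,180],[0,0,0,0,0,0,150],[0,0,0,0,0,0,130],[0,0,0,0,0,0,105],[0,0,0,0,0,0,105],[0,0,0,0,0,0,105],[0,0,0,0,0,0,105]]' 10
python3 - <<'E'
from h import *
go([*pose(TRAY,[-.024,0,0])[0,:2],.1226],77.1)
a=viewer.grab_frame("scene")[:,:,::-1]
cv2.imwrite("pics/p17.png",cv2.resize(a[190:310,340:460],None,fx=5,fy=5,interpolation=2))
E
```

```text
time_s: 29.4
tool_pos: [0.5349, -0.259, 0.0231]
tool_rot: [0.0, 0.112, 0.994, -0.0]
wrist_force: [0.2, 0.6, -0.5]
grip_width: 0.0553
t 29.4 pos [ 0.5349 -0.259   0.0231] jawyaw 77.15 tilt [ 0.e+00 -1.e-04 -1.e+00] F [ 0.2  0.6 -0.5] w 0.0553
turn about tool z deg 0.05 then shift tool(mm) [  0.3   0.  -99.5]
```

View pics/p17.png

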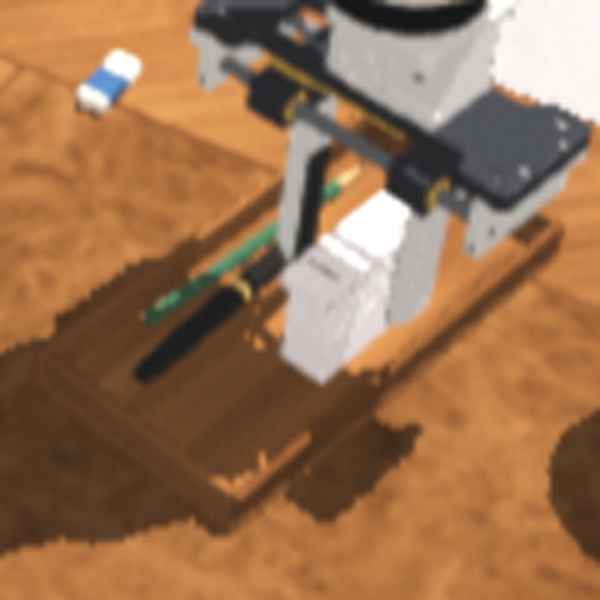

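Upright and released. Raising straight up, then a step away to look.

```bash
python3 -m jog '[[0,0,-0.01,0,0,0,105],[0,0,-0.02,0,0,0,105],[0,0,-0.03,0,0,0,105],[0,0,-0.03,0,0,0,105],[0,0,-0.03,0,0,0,105],[0,0,-0.03,0,0,0,105],[0,0,-0.02,0,0,0,105],[0,0,0,0,0,0,105]]'
python3 -m jog '[[0,0.03,0,0,0,0,105],[0,0.05,0,0,0,0,105],[0,0.05,0,0,0,0,105],[0,0.05,0,0,0,0,105],[0,0.05,0,0,0,0,105],[0,0.05,0,0,0,0,105],[0,0.03,0,0,0,0,105],[0,0,0,0,0,0,105]]'
python3 - <<'E'
from h import *
for n in("scene","top"):
    im=viewer.grab_frame(n);cv2.imwrite(f"pics/{n}3.png",im[:,:,::-1])
a=cv2.imread("pics/scene3.png");b=cv2.imread("pics/top3.png")
cv2.imwrite("pics/p18.png",np.hstack([cv2.resize(a[150:310,240:460],None,fx=2.2,fy=2.2,interpolation=2),cv2.resize(b[100:260,300:440],None,fx=2.2,fy=2.2,interpolation=2)]))
print([(d["score"],d["location"]) for d in viewer.recognise("cartridge","top")])
print(proj("top",pose(TRAY,[-.024,0,.072])),bot.get_state()["time_s"],bot.get_state()["wrist_force"].round(1))
E
```

```text
time_s: 30.45
tool_pos: [0.5356, -0.2594, 0.1956]
tool_rot: [0.002, 0.112, 0.994, -0.0]
wrist_force: [-0.9, -0.6, -0.6]
grip_width: 0.0551
time_s: 31.45
tool_pos: [0.6036, 0.0459, 0.1924]
tool_rot: [-0.001, 0.11, 0.994, 0.0]
wrist_force: [0.4, -0.9, 1.6]
grip_width: 0.055
[(0.89, [195.2, 269.1]), (0.84, [404.4, 192.0])]
[[407.06515377 190.27744493]] 31.6 [-0.7  0.4  0.3]
```

View pics/p18.png

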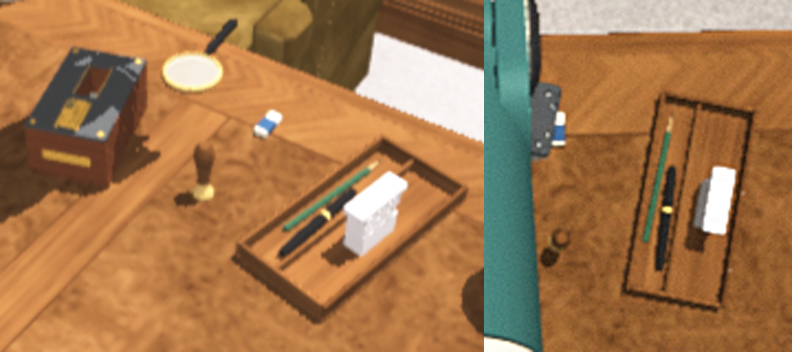

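View pics/scene3.png

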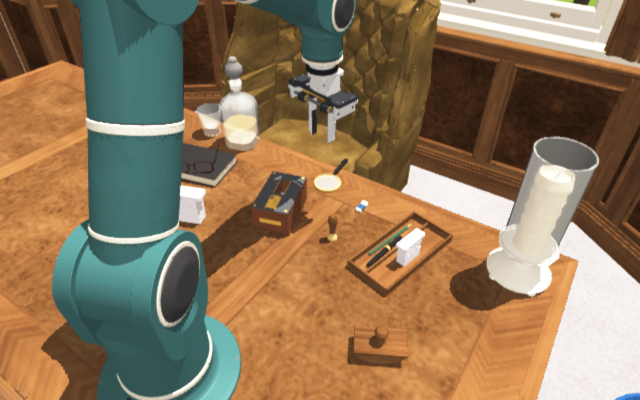

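The drive stands upright inside the wide lane, at scene ≈ (409,247) and top ≈ (404,192). The dock is empty with its tab open, and the bystanders haven't moved. Handing in.

```bash
python3 -c "
from workcell import bot
s=bot.get_state();print(abs(s['joint_velocities']).max(),s['time_s']);print(bot.close_job())"
```

```text
0.009974591889418306 31.6
the job is handed in; nothing more can be done
None
```

The drive is out of the dock and standing upright in the wide lane of the pen tray; I handed the job in at 31.6 s.

**What I did:**
- **Lock tab:** I pinched the knob and slid the tab 13.4 mm to its stop, where it resisted with about 15 N.
- **Press:** I pressed the drive down to its stop with the fingers shut, then drew back. The picture showed it had come up by itself.
- **Placing:** I gripped the drive at 26 mm width, lifted it out and lowered it until it touched the tray floor, and only then opened the fingers.

**Last checks:** The pictures show the drive upright inside the wide lane and the dock empty with its tab open. The pen, pencil, magnifier, wax seal, eraser and larger look-alike appear unmoved. The robot was clear of everything, with wrist force near zero.

**What disagreed:**
- **Empty grasps:** The visible fingertips sat about 20 mm above the reported tool point. My first two attempts on the knob closed on nothing until I went lower; they touched nothing.
- **Press force:** It peaked at a measured 38.5 N against the stop. That was at the fingertips, not the gripper's body, but it is close to the 40 N limit.
- **Tray angle:** My first outline fits of the tray differed by about 5° between the two cameras. I used the corner fit of 77°, and the drive stands well inside the lane.

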